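# Back the wire feeder off one notch

## Robot

A 6-joint arm with a two-finger parallel gripper is mounted at the origin on the work surface. World frame = base frame: x ahead of the robot, y to its left, z up, the work surface at z = 0. Lengths are in m, angles in degrees, forces in N, time in s.
With the tool pointing down it reaches from about 0.4 to 0.825 m from the base axis. Payload 7 kg.
Tool frame: the origin (TCP) lies midway between the tips of the shut fingers; the grasp point (between the pads) lies ctrl.tcp_to_grasp behind it (ctrl.tcp_to_grasp is the distance from the TCP to the grasp point, in m); z points along the fingers, y is the line along which they close (so a half turn about z gives the same grasp; the last joint's range is limited). The gripper opens to 88 mm and grips with 3 to 60 N. Pads are 19 mm wide; open, the fingers measure 130 mm over their backs; the gripper's body (78 mm by 193 mm) begins 47 mm behind the grasp point.
Start: joints at [93.283, 20.546, 0.682, 0, -70.136, -16.507], TCP at [0.154, 0.657, 0.227] pointing down, gripper open.
Joint ranges: [-176.03, 176.03], [-82.01, 121.73], [-58.28, 71.71], [-173.87, 95.51], [-174.79, -0.11], [-173.66, 173.66]. Speed limits (degrees/s): [136.94, 136.94, 172.46, 180, 180, 180].

## Interface

Orientations are given as [roll, pitch, yaw] about the fixed x, y, z axes, in that order (R = Rz(yaw) Ry(pitch) Rx(roll)).
In Python, from plant import ctrl, imaging, close_job gives the robot as it stands.
- The arm moves only by the shell command python3 -m crank 'ROWS'. ROWS is JSON, a list of rows, each a list of 3 entries, a list of its own where there are three numbers: the shift along the world's x, y, z in m, then the turn, a rotation vector about the world's x, y, z in degrees, then the opening, from -1 (shut) to 1 (fully open), so that 0 is half open. A call has 1 to 12 rows; each row shifts and turns the commanded pose from where the row before left it; what a row does not reach is not made up. A row lasts 1/10 s, in which the tool goes at most 50 mm and 8.59 degrees, less where a joint would pass 70% of its speed; a pose out of reach is approached as far as the arm can. A call is refused whole if a number of a shift passes 0.05 or a number of a turn 8.59, either way. A call with a gripper value outside its range is refused whole. The fingers move at their own pace and stop on an object; the grip force is fixed at half the most. Time passes only in rows, so rows that do not move let the fingers close. It gives the time, the measured TCP pose, the force, the opening and the grip force at its end, in the units of the state.
- ctrl.get_obs(): the state, without advancing time (a new reading comes with each control period).
- imaging.snapshot(name): name is "scene" or "top" or "wrist"; returns (picture, depth): 420x560x3 uint8, blue, green, red; 420x560 float32, m along the optical axis (not along the pixel's ray), 0 where there is no reading.
- imaging.camera_model(name): a dict with "mtx" (3x3 intrinsics, pixels), "D" ([k1, k2, p1, p2, k3] as OpenCV has them; the pictures are not rectified), "R" (3x3) and "t" (3): a world point X has camera coordinates R X + t. Camera axes: x right, y down, z forward; pixel columns grow to the right and rows downward; lengths in m; the calibration is good to about 2 mm. A picture is of the moment at which its call begins: read the wrist's pose just before it. camera_model takes no time and is no camera call; for the wrist camera it gives the pose at the moment of the call.
- close_job(): hands the job in; it is judged then, once.
The state is a dict: "clock": time; "joint_pos": joint angles; "qvel": joint speeds; "tau": joint torques, N m; "tool_pos": TCP position; "orientation": TCP orientation; "force": force on the tool from outside, world axes, zero at the start; "moment": the same for the moment, N m; "opening": finger opening in m; "gripper_force": force on a finger pad.
Only numpy, scipy, OpenCV 4.12 (cv2) and the standard library are available. Lean on these libraries where they do the work, as an engineer would, in place of code of your own. Each camera call takes 0.05 s, during which the arm holds its last target. There are 200 camera calls.

## Task

The hand-cranked wire feeder has been wound one notch too tight. Lift its ratchet pawl clear of the wheel with a fingertip by pushing the pawl's upright tab away from the wheel (the pawl stays up by itself), push the crank handle down to turn the wheel backward one notch and no further, then press the pawl fully back down between the teeth. Do it all gently with fingertip pushes: grip or lift nothing, leave the things standing around undisturbed, and take the hand away at the end.

Things in the scene. Friction and masses are not known exactly. Their poses are not given: they have to be found in the camera images.
- feeder: Hand-cranked wire feeder: steel base plate 125 x 180 x 10 mm fixed to the marble, two upright grey plates with rollers at the back (-x), a toothed steel ratchet wheel in front of them. Origin: on the marble straight below the wheel's centre; z up. Seen from its +x side, y points right: pawl pivot right of the wheel, crank to the left. Base and grey plates stay below z = 130 mm.
- wheel_hub (a point): Centre of the ratchet wheel, 80 mm above the marble; the wheel turns about the feeder's x axis. It is 98 mm across the tooth tips, 14 mm thick, with 12 saw teeth 12 mm high.
- wheel (a joint): Wheel angle, rad; positive = backward (crank handle goes down). One notch is 0.52. Play with the pawl fully down: -0.12 to 0.05 at the start, 0.40 to 0.57 one notch back. Turns at 1 to 2 N on the handle and stays where left. Pushed short (0.28 or more), it is drawn on by the tooth's slope as the pawl is pressed down; from about 0.6 the pawl lands on top of the next tooth.
- crank_grip (a point): Middle of the crank's wooden handle, a round bar 20 mm thick, 42 mm long along the feeder's x axis, 70 mm from the wheel's axis, 58 mm to the +x side of the wheel's middle. Starts on the -y side, 15 degrees above axle height (about 98 mm above the marble); moves with the wheel, down about 36 mm for one notch.
- pawl (a joint): Pawl angle, rad. 0 = fully down between the teeth (end stop), positive = nose lifted; end stop at 0.8. The nose clears the tooth tips from about 0.13. The pivot is stiff (about 0.06 N m), so the pawl stays where it is left. While it is down the wheel cannot turn backward.
- pawl_pivot (a point): The pawl's pivot pin, along the feeder's x axis, at feeder y = +65 mm, 116 mm above the marble. From it the pawl's arm reaches to -y over the top of the wheel and the finger tab stands up.
- pawl_tab (a point): On the pawl's upright finger tab, a steel plate 24 mm wide (x), 36 mm long, 6 mm thick; the point is in mid-plate, 14 mm below its top edge, 50 mm from the pivot. Pawl down: it leans 11 degrees towards the wheel (-y). Pushing it about 20 mm to the feeder's +y lifts the nose by 0.4 rad. Room for a fingertip on both sides; the pawl's arm lies 30 mm or more below this point.
- pawl_nose (a point): Centre of the top of the flat steel pad (22 mm in x, 18 mm in y) over the pawl's nose, 67 mm from the pivot towards -y, 149 mm above the marble when the pawl is down. Pressing it straight down lowers the pawl; 2 N are enough, up to about 8 N where the nose meets the slope of a tooth.
- radio: Small brown bakelite radio with an open back, 120 x 210 x 140 mm, loose, to be left alone. Origin: centre of its underside.
- tube: Smoky glass vacuum tube standing on its black base, 40 mm across, 90 mm high, loose and fragile, to be left alone. Origin: centre of its underside.
- speaker: Round tin speaker frame lying on its rim, 114 mm across, 52 mm high, loose, to be left alone. Origin: centre of its underside.
- insulator: Green glass insulator, 70 mm across, 92 mm high, loose, to be left alone. Origin: centre of its underside.

How it is judged:
By the outcome, as a careful person would: the job done as asked, in the order asked, and still so for the second after the job is handed in, with the robot touching nothing.
It also fails if it takes over 48 s, if anything falls off the work surface, if the arm or the gripper's body presses on something with over 40 N, if the wrist force passes 120 N, or if a joint passes its speed limit or range.

## Working session

There is one attempt and no reset: what is moved stays moved. The work goes in short steps, Python scripts to look and compute and a shell command to move; the robot and the scene stay as the last step left them, time stands still between calls to the robot, and variables do not carry over. Pictures are saved under pics/ and viewed, at most 10 in all, crops included, and the job is handed in when it is done.

```bash
ls; mkdir -p pics
python3 - <<'E'
from plant import ctrl, imaging
import cv2
for n in ("scene","top"):
    p,d=imaging.snapshot(n); cv2.imwrite(f"pics/{n}0.png",p)
    import numpy as np; np.save(f"pics/{n}0.npy",d)
    m=imaging.camera_model(n); print(n,m)
o=ctrl.get_obs(); print(o, ctrl.tcp_to_grasp)
E
```

```text
pics
scene {'mtx': array([[421.89869058,   0.        , 282.36966437],
       [  0.        , 421.89869058, 206.03976663],
       [  0.        ,   0.        ,   1.        ]]), 'D': array([-0.02344977,  0.        ,  0.        ,  0.        ,  0.        ]), 'R': array([[ 0.33811017,  0.94107037,  0.00825029],
       [ 0.66835961, -0.23393968, -0.70609324],
       [-0.66255336,  0.24425146, -0.70807081]]), 't': array([-0.19030583, -0.2273892 ,  1.54169435])}
top {'mtx': array([[424.83575309,   0.        , 281.07369363],
       [  0.        , 424.83575309, 206.91641938],
       [  0.        ,   0.        ,   1.        ]]), 'D': array([-0.12105681,  0.        ,  0.        ,  0.        ,  0.        ]), 'R': array([[ 0.014065  , -0.99985849, -0.00922902],
       [-0.99085043, -0.01269804, -0.13436588],
       [ 0.13422968,  0.01103443, -0.99088881]]), 't': array([0.0451295 , 0.50859094, 1.21068664])}
{'clock': 0.1, 'joint_pos': array([ 9.32836691e+01,  2.05861841e+01,  6.38260879e-01, -1.81978005e-02,
       -7.01357751e+01, -1.65062904e+01]), 'qvel': array([-0.02811781,  0.07685959,  0.17661529,  0.01161643,  0.07022015,
       -0.01845401]), 'tau': array([-9.85500301e-04, -5.84164739e+01,  2.93755335e+01,  7.01549470e+00,
        1.01905144e-02, -5.37869209e-05]), 'tool_pos': array([0.15432716, 0.65666245, 0.22572208]), 'orientation': array([ 1.79914890e+02, -7.37965592e-03, -1.32288117e+01]), 'force': array([-0.03805193,  0.3256743 , -0.10257171]), 'moment': array([-0.00319508,  0.01088441,  0.01720316]), 'gripper_force': 0.0, 'opening': 0.08761474790879156} 0.0188
```

View pics/scene0.png

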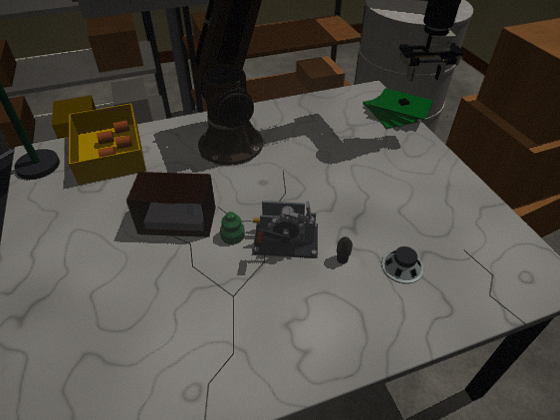

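View pics/top0.png

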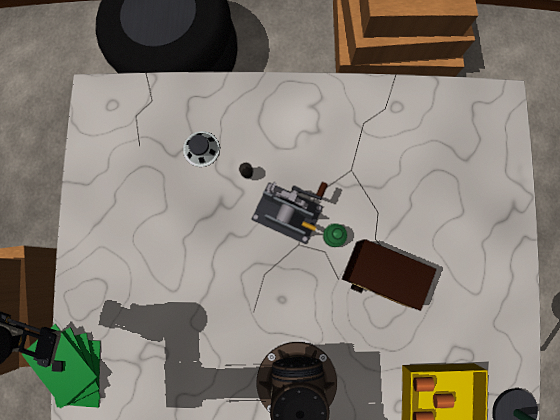

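The scene picture shows the feeder near (287,228), with the insulator at (232,228), tube at (344,250) and speaker at (403,264). In the top view the feeder is near (287,210), with its crank handle at (321,190), the tube at (247,170) and the insulator at (335,235). I'll enlarge both.

Run:
```python
import cv2
a=cv2.imread("pics/top0.png")[155:255,230:360]
b=cv2.imread("pics/scene0.png")[190:280,215:365]
a=cv2.resize(a,None,fx=6,fy=6,interpolation=cv2.INTER_CUBIC)
b=cv2.resize(b,None,fx=5.3,fy=5.3,interpolation=cv2.INTER_CUBIC)
cv2.imwrite("pics/topc.png",cv2.convertScaleAbs(a,alpha=1.6,beta=15)); cv2.imwrite("pics/scenec.png",cv2.convertScaleAbs(b,alpha=1.6,beta=15))
```

```text
(no output)
```

View pics/topc.png

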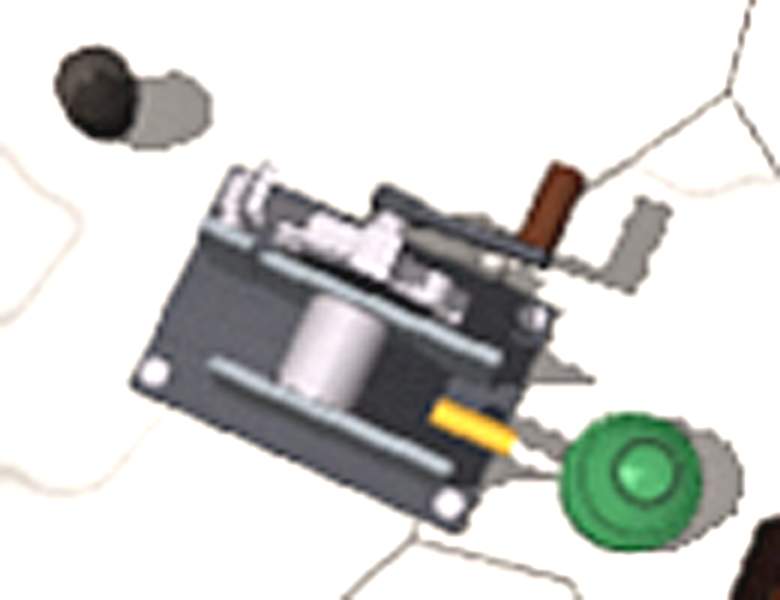

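View pics/scenec.png

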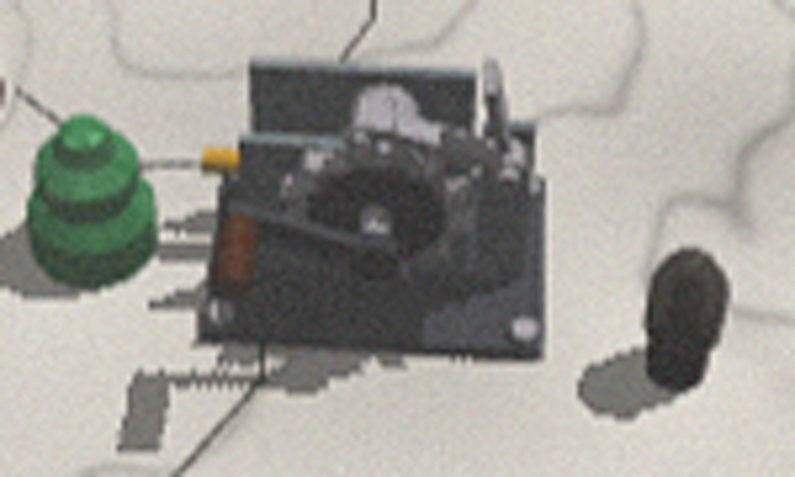

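Top crop: handle runs from (537,252) to (567,170), with base corners at (135,385), (235,168) and (462,530). The bright tab/pivot is at about (240–265,170–210). Scene crop: tab top at (492,65), handle from (241,215) to (232,290), base front corners at (198,343) and (543,357).

```bash
cat > h.py <<'E'
import numpy as np, cv2
from plant import ctrl, imaging
def proj(m,P):
    rv=cv2.Rodrigues(m["R"])[0]
    return cv2.projectPoints(np.asarray(P,float).reshape(-1,1,3),rv,m["t"],m["mtx"],m["D"])[0].reshape(-1,2)
def F2W(p,P):
    c,s=np.cos(p[2]),np.sin(p[2]); P=np.asarray(P,float).reshape(-1,3)
    return P@np.array([[c,-s,0],[s,c,0],[0,0,1]]).T+[p[0],p[1],0]
E
cat > fit.py <<'E'
from h import *
from scipy.optimize import least_squares
T,S=imaging.camera_model("top"),imaging.camera_model("scene")
def t(u,v): return [230+u/6,155+v/6]
def s(u,v): return [215+u/5.3,190+v/5.3]
# p: x,y,yaw, base front x b, base centre y e
def pts(p):
    b,e=p[3],p[4]
    PT=[[.079,-.0676,.108],[.037,-.0676,.108],[b-.125,e+.09,.01],[b-.125,e-.09,.01],[b,e-.09,.01]]
    PS=[[0,.0528,.179],[.079,-.0676,.098],[.037,-.0676,.098],[b,e-.09,.005],[b,e+.09,.005]]
    return np.r_[proj(T,F2W(p,PT)),proj(S,F2W(p,PS))]
obs=np.array([t(567,168),t(537,250),t(135,385),t(462,530),t(557,310),s(492,62),s(232,293),s(241,213),s(198,343),s(543,357)])
r=least_squares(lambda p:(pts(p)-obs).ravel(),[.45,0,-.43,.03,0],x_scale=.1,loss='soft_l1')
print(r.x,np.degrees(r.x[2])); print(np.round(pts(r.x)-obs,1))
p=r.x
for n,P in dict(grip=[.058,-.0676,.098],tab=[0,.0555,.165],nose=[0,-.002,.149],xhat=[1,0,0]).items(): print(n,F2W(p,P)-(n=='xhat')*np.r_[p[:2],0])
E
python3 fit.py
```

```text
[ 0.51983262  0.02560101 -0.39502919  0.03803946 -0.00196817] -22.633505499704608
[[-0.5 -0. ]
 [-1.3 -0. ]
 [-1.1 -0.1]
 [-0.  -0.2]
 [ 0.4 -2. ]
 [-0.4  0.4]
 [-0.3 -1. ]
 [-0.5  1.8]
 [-0.2 -0.8]
 [-0.6 -0.5]]
grip [[ 0.54735092 -0.05911324  0.098     ]]
tab [[0.54119097 0.07682669 0.165     ]]
nose [[0.51906295 0.02375504 0.149     ]]
xhat [[ 0.92298533 -0.38483513  0.        ]]
```

```bash
python3 -m crank '[[[0.0188,-0.0302,0.005],[0,0,-5],-1],[[0.0188,-0.0302,0.005],[0,0,-5],-1],[[0.0188,-0.0302,0.005],[0,0,-5],-1],[[0.0188,-0.0302,0.005],[0,0,-5],-1],[[0.0188,-0.0302,0.005],[0,0,-5],-1],[[0.0188,-0.0302,0.005],[0,0,-5],-1],[[0.0188,-0.0302,0.005],[0,0,-5],-1],[[0.0188,-0.0302,0.005],[0,0,-5],-1],[[0.0188,-0.0302,0.005],[0,0,-5],-1],[[0.0188,-0.0302,0.005],[0,0,-5],-1]]'
python3 -m crank '[[[0.0188,-0.0302,0.005],[0,0,-5],-1],[[0.0188,-0.0302,0.005],[0,0,-5],-1],[[0.0188,-0.0302,0.005],[0,0,-5],-1],[[0.0188,-0.0302,0.005],[0,0,-5],-1],[[0.0188,-0.0302,0.005],[0,0,-5],-1],[[0.0188,-0.0302,0.005],[0,0,-5],-1],[[0.0188,-0.0302,0.005],[0,0,-5],-1],[[0.0188,-0.0302,0.005],[0,0,-5],-1],[[0.0188,-0.0302,0.005],[0,0,-5],-1],[[0.0188,-0.0302,0.005],[0,0,-5],-1],[[0,0,0],[0,0,0],-1],[[0,0,0],[0,0,0],-1]]'
python3 - <<'E'
from h import *
m=imaging.camera_model("wrist"); p,d=imaging.snapshot("wrist"); cv2.imwrite("pics/w1.png",cv2.convertScaleAbs(p,alpha=1.5,beta=10)); np.savez("pics/w1.npz",d=d,**m)
s=imaging.snapshot("top")[0]
o=ctrl.get_obs(); print(o["tool_pos"],o["orientation"],o["joint_pos"],o["clock"]); print(-m["R"].T@m["t"],m["R"])
E
```

```text
clock: 1.1
tool_pos: [0.3428, 0.3536, 0.2766]
orientation: [180.0, -0.0, -63.4]
force: [0.8, 1.1, 0.2]
opening: 0.0135
gripper_force: 0.0
clock: 2.3
tool_pos: [0.5304, 0.0523, 0.3259]
orientation: [179.9, -0.0, -113.3]
force: [-0.1, 0.4, -0.5]
opening: 0.0003
gripper_force: 0.0
[0.52997573 0.05335789 0.32620738] [ 1.79963850e+02 -1.52422841e-02 -1.13184177e+02] [ 2.68408259e+01  4.13242037e+00 -7.63265009e+00 -1.82921593e-02
 -7.82698353e+01 -5.00212837e+01] 2.4
[ 0.50206704 -0.01430108  0.48337319] [[-0.91820776  0.39609678  0.00135883]
 [ 0.38220268  0.88508815  0.26559381]
 [ 0.10399817  0.24438965 -0.96408406]]
```

View pics/w1.png

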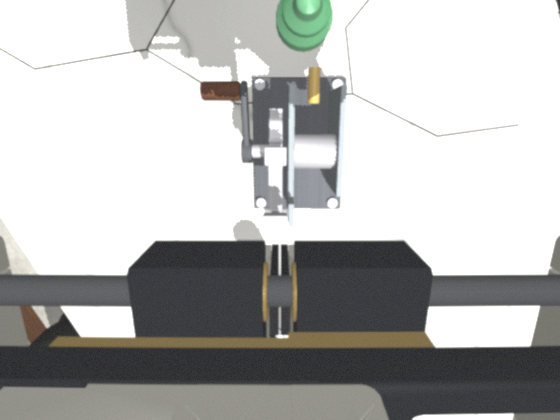

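The wrist view looks from the -y side. The handle is at (202–240, 91), axle cap at (247,152), pawl pad at (275,157), base corners at (253,76), (346,77), (340,208) and (255,210). I'll refine the fit with these points and check it by overlay.

```bash
cat > fit2.py <<'E'
exec(open('fit.py').read().split("r=least")[0])
W=np.load("pics/w1.npz")
def ptw(p):
    b,e=p[3],p[4]
    return proj(W,F2W(p,[[.079,-.0676,.098],[.037,-.0676,.098],[b,e-.09,.01],[b-.125,e-.09,.01],[b-.125,e+.09,.01],[b,e+.09,.01]]))
ow=np.array([[202,91],[240,91],[253,76],[346,77],[340,208],[255,209.]])
f=lambda p:np.r_[(pts(p)-obs).ravel(),(ptw(p)-ow).ravel()]
r=least_squares(f,[.52,0.025,-.4,.03,0],x_scale=.1,loss='soft_l1'); p=r.x
print(p,np.degrees(p[2])); print(np.round(f(p).reshape(-1,2),1))
for n,P in dict(grip=[.058,-.0676,.098],tab=[0,.0555,.165],nose=[0,-.002,.149]).items(): print(n,F2W(p,P))
np.save("pose.npy",p)
E
python3 fit2.py
python3 - <<'E'
from h import *
p=np.load("pose.npy"); W=np.load("pics/w1.npz")
im=cv2.imread("pics/w1.png"); k=5
c=cv2.resize(cv2.convertScaleAbs(im[60:230,190:350],alpha=.75),None,fx=3.5,fy=3.5,interpolation=cv2.INTER_CUBIC)
P=[[.058,-.0676,.098],[0,.0528,.179],[0,-.002,.149],[-.011,-.011,.149],[.011,-.011,.149],[-.011,.007,.149],[.011,.007,.149],[-.012,.0528,.179],[.012,.0528,.179],[0,.065,.116],[0,0,.129]]
for u,v in proj(W,F2W(p,P)): cv2.circle(c,(int((u-190)*3.5),int((v-60)*3.5)),3,(0,0,255),-1)
cv2.imwrite("pics/w1c.png",c)
E
```

```text
[ 0.52233194  0.02370727 -0.40434588  0.03262638 -0.00150309] -23.167312446023736
[[ 0.3 -0.6]
 [-0.6 -0.6]
 [-1.5  0.3]
 [-0.6  0.7]
 [ 0.2 -0.9]
 [-0.8  1.3]
 [-0.9 -0.3]
 [-1.   2.4]
 [-0.3 -1.7]
 [-0.9 -1. ]
 [ 0.1  0.4]
 [ 1.   0.2]
 [-2.   0.5]
 [ 0.3 -0.7]
 [ 0.4  0.6]
 [-1.  -0.2]]
grip [[ 0.54905979 -0.06125968  0.098     ]]
tab [[0.54416661 0.07473174 0.165     ]]
nose [[0.5215451  0.02186855 0.149     ]]
```

View pics/w1c.png

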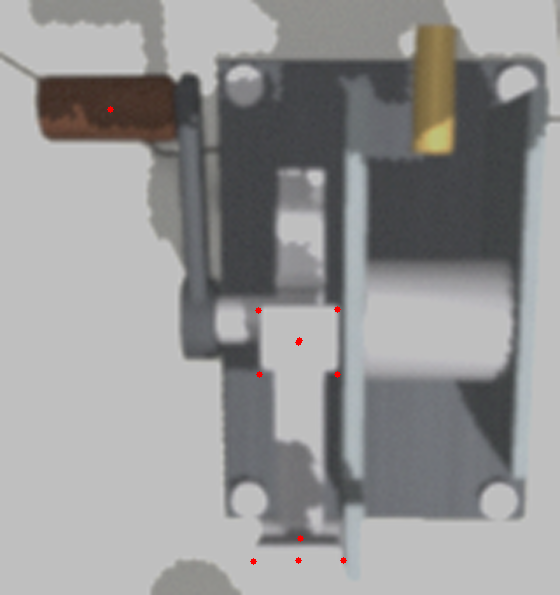

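The overlay fits: the nose pad is within about 1 mm and the handle is centred. Next I'll descend on the wheel side of the tab.

```bash
python3 -m crank '[[[0.0037,-0.0016,-0.021],[0,0,0],-1],[[0,0,-0.021],[0,0,0],-1],[[0,0,-0.021],[0,0,0],-1],[[0,0,-0.021],[0,0,0],-1],[[0,0,-0.021],[0,0,0],-1],[[0,0,-0.021],[0,0,0],-1],[[0,0,-0.021],[0,0,0],-1],[[0,0,-0.019],[0,0,0],-1],[[0,0,0],[0,0,0],-1],[[0,0,0],[0,0,0],-1]]'
cat > st.py <<'E'
from h import *
p=np.load("pose.npy"); o=ctrl.get_obs(); c,s=np.cos(p[2]),np.sin(p[2]); R=np.array([[c,s],[-s,c]])
print("clock",o["clock"],"feeder",(R@(o["tool_pos"][:2]-p[:2])).round(4),"z",o["tool_pos"][2].round(4),"F feeder",(R@o["force"][:2]).round(2),o["force"][2].round(2))
E
python3 st.py
```

```text
clock: 3.4
tool_pos: [0.534, 0.0522, 0.161]
orientation: [-180.0, -0.0, -113.1]
force: [0.3, 0.4, 0.4]
opening: 0.0005
gripper_force: 0.0
clock 3.4 feeder [-0.0005  0.0308] z 0.161 F feeder [0.13 0.53] 0.45
```

```bash
python3 -m crank '[[[0.0012,0.0028,0],[0,0,0],-1],[[0.0012,0.0028,0],[0,0,0],-1],[[0.0012,0.0028,0],[0,0,0],-1],[[0.0012,0.0028,0],[0,0,0],-1],[[0.0012,0.0028,0],[0,0,0],-1],[[0.0012,0.0028,0],[0,0,0],-1]]'; python3 st.py
python3 -m crank '[[[0.0012,0.0028,0],[0,0,0],-1],[[0.0012,0.0028,0],[0,0,0],-1],[[0.0012,0.0028,0],[0,0,0],-1],[[0.0012,0.0028,0],[0,0,0],-1],[[0,0,0],[0,0,0],-1],[[0,0,0],[0,0,0],-1]]'; python3 st.py
```

```text
clock: 4.0
tool_pos: [0.5414, 0.0684, 0.1607]
orientation: [-180.0, -0.0, -113.2]
force: [-0.6, -2.0, 1.3]
opening: 0.0007
gripper_force: 0.7
clock 4.0 feeder [-0.      0.0486] z 0.1607 F feeder [ 0.2  -2.05] 1.27
clock: 4.6
tool_pos: [0.5462, 0.0798, 0.1605]
orientation: [-180.0, 0.0, -113.2]
force: [-0.5, 0.2, -0.2]
opening: 0.0002
gripper_force: 0.0
clock 4.6 feeder [-0.0001  0.061 ] z 0.1605 F feeder [-0.55 -0.05] -0.22
```

```bash
python3 -m crank '[[[-0.003,-0.007,0],[0,0,0],-1],[[-0.003,-0.007,0],[0,0,0],-1],[[0,0,0.022],[0,0,0],-1],[[0,0,0.022],[0,0,0],-1],[[0,0,0.022],[0,0,0],-1],[[0,0,0.022],[0,0,0],-1],[[0.004,0.01,0.022],[0,0,0],-1],[[0.004,0.01,0.01],[0,0,0],-1],[[0.004,0.01,0],[0,0,0],-1],[[0,0,0],[0,0,0],-1]]'; python3 st.py
cat > look.py <<'E'
import sys
from h import *
n,u0,v0,u1,v1,k=sys.argv[1],*map(float,sys.argv[2:7]); a=float(sys.argv[7])
cam,name=n.split(":")
m=imaging.camera_model(cam); q,d=imaging.snapshot(cam); np.savez(f"pics/{name}.npz",d=d,**m)
c=cv2.resize(cv2.convertScaleAbs(q[int(v0):int(v1),int(u0):int(u1)],alpha=a,beta=10),None,fx=k,fy=k,interpolation=cv2.INTER_CUBIC)
p=np.load("pose.npy")
def rot(th,y,z):
    y,z=y-.065,z-.116; return .065+y*np.cos(th)+z*np.sin(th), .116-y*np.sin(th)+z*np.cos(th)
for th,col in ((0,(0,0,255)),(.2,(0,255,0)),(.4,(255,0,0))):
    P=[[x,*rot(th,y,z)] for x in (-.011,.011) for y,z in ((-.011,.149),(.007,.149))]
    P+=[[.058,-.07*np.cos(.262-th),.08+.07*np.sin(.262-th)]]
    for u,v in proj(m,F2W(p,P)): cv2.circle(c,(int((u-u0)*k),int((v-v0)*k)),2,col,-1)
cv2.imwrite(f"pics/{name}.png",c)
E
python3 look.py wrist:w2 150 0 420 250 2.3 1.1
```

```text
clock: 5.6
tool_pos: [0.5521, 0.0965, 0.2793]
orientation: [179.9, -0.0, -113.2]
force: [-0.1, -0.1, -0.5]
opening: 0.0
gripper_force: 0.0
clock 5.6 feeder [-0.0013  0.0786] z 0.2793 F feeder [-0.01 -0.12] -0.47
```

View pics/w2.png

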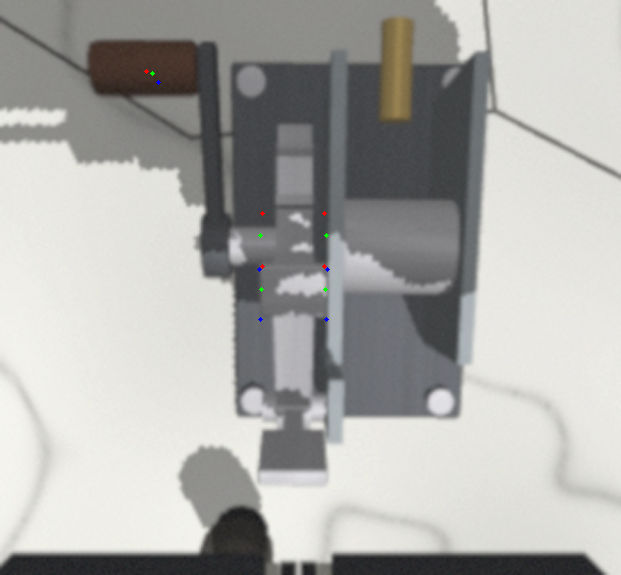

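The pawl is up at about 0.4 rad: the pad lies on the blue 0.4 rad marks and the tab leans outward. The handle is unmoved at (143,68). Now to a point above the handle.

```bash
python3 -m crank '[[[0,-0.0198,-0.005],[0,0,0],-1],[[0,-0.0198,-0.005],[0,0,0],-1],[[0,-0.0198,-0.005],[0,0,0],-1],[[0,-0.0198,-0.005],[0,0,0],-1],[[0,-0.0198,-0.005],[0,0,0],-1],[[0,-0.0198,-0.005],[0,0,0],-1],[[0,-0.0198,-0.005],[0,0,0],-1],[[0,-0.0198,-0.005],[0,0,0],-1],[[0,0,0],[0,0,0],-1],[[0,0,0],[0,0,0],-1]]'; python3 st.py
python3 -m crank '[[[0,0,-0.018],[0,0,0],-1],[[0,0,-0.018],[0,0,0],-1],[[0,0,-0.018],[0,0,0],-1],[[0,0,-0.018],[0,0,0],-1],[[0,0,-0.018],[0,0,0],-1],[[0,0,-0.018],[0,0,0],-1],[[0,0,0],[0,0,0],-1],[[0,0,0],[0,0,0],-1]]'; python3 st.py
```

```text
clock: 6.65
tool_pos: [0.5515, -0.0633, 0.2395]
orientation: [179.9, -0.1, -113.3]
force: [-0.6, 0.9, 0.6]
opening: 0.0004
gripper_force: 0.0
clock 6.65 feeder [ 0.061  -0.0686] z 0.2395 F feeder [-0.9   0.57] 0.61
clock: 7.45
tool_pos: [0.5522, -0.0625, 0.1327]
orientation: [180.0, -0.0, -113.2]
force: [-0.3, 0.1, -0.7]
opening: 0.0004
gripper_force: 0.0
clock 7.45 feeder [ 0.0614 -0.0675] z 0.1327 F feeder [-0.38  0.  ] -0.69
```

```bash
python3 -m crank '[[[0,0,-0.005],[0,0,0],-1],[[0,0,-0.005],[0,0,0],-1],[[0,0,-0.005],[0,0,0],-1],[[0,0,-0.003],[0,0,0],-1],[[0,0,-0.003],[0,0,0],-1],[[0,0,-0.003],[0,0,0],-1],[[0,0,-0.003],[0,0,0],-1]]'; python3 st.py
python3 -m crank '[[[0,0,-0.003],[0,0,0],-1],[[0,0,-0.003],[0,0,0],-1],[[0,0,-0.003],[0,0,0],-1],[[0,0,-0.003],[0,0,0],-1],[[0,0,-0.003],[0,0,0],-1],[[0,0,-0.003],[0,0,0],-1],[[0,0,-0.002],[0,0,0],-1],[[0,0,0],[0,0,0],-1],[[0,0,0],[0,0,0],-1]]'; python3 st.py
```

```text
clock: 8.15
tool_pos: [0.5522, -0.0631, 0.1055]
orientation: [-180.0, -0.0, -113.2]
force: [0.3, -2.2, 1.9]
opening: 0.0002
gripper_force: 0.9
clock 8.15 feeder [ 0.0616 -0.0681] z 0.1055 F feeder [ 1.16 -1.92] 1.89
clock: 9.05
tool_pos: [0.5521, -0.0628, 0.0854]
orientation: [180.0, 0.0, -113.2]
force: [-0.5, -0.0, -0.5]
opening: 0.0004
gripper_force: 0.0
clock 9.05 feeder [ 0.0614 -0.0678] z 0.0854 F feeder [-0.44 -0.19] -0.51
```

```bash
python3 -m crank '[[[0,0,-0.003],[0,0,0],-1],[[0,0,-0.003],[0,0,0],-1],[[0,0,-0.002],[0,0,0],-1],[[0,0,0],[0,0,0],-1],[[0,0,0],[0,0,0],-1]]'; python3 st.py
python3 -m crank '[[[0,0,0.02],[0,0,0],-1],[[0,0,0.03],[0,0,0],-1],[[0,0,0.03],[0,0,0],-1],[[0,0,0.03],[0,0,0],-1],[[0,0,0.03],[0,0,0],-1],[[0.001,0.0198,0.03],[0,0,0],-1],[[0.001,0.0198,0.03],[0,0,0],-1],[[0.001,0.0198,0],[0,0,0],-1],[[0.001,0.0198,0],[0,0,0],-1],[[0.001,0.0198,0],[0,0,0],-1],[[0.001,0.0198,0],[0,0,0],-1]]'
python3 -m crank '[[[0.001,0.0198,0],[0,0,0],-1],[[0.001,0.0198,0],[0,0,0],-1],[[0,0,0],[0,0,0],-1]]'
python3 look.py wrist:w3 150 0 420 250 2.3 1.1
```

```text
clock: 9.55
tool_pos: [0.5519, -0.0629, 0.0774]
orientation: [180.0, -0.0, -113.2]
force: [-0.7, -0.4, -0.3]
opening: 0.0006
gripper_force: 0.0
clock 9.55 feeder [ 0.0613 -0.068 ] z 0.0774 F feeder [-0.45 -0.67] -0.29
clock: 10.65
tool_pos: [0.5579, 0.0567, 0.2776]
orientation: [180.0, 0.0, -113.2]
force: [0.4, -0.6, -0.0]
opening: 0.0006
gripper_force: 0.0
clock: 10.95
tool_pos: [0.5601, 0.0972, 0.2773]
orientation: [180.0, 0.0, -113.1]
force: [-0.7, -0.1, 0.4]
opening: 0.0005
gripper_force: 0.0
```

View pics/w3.png

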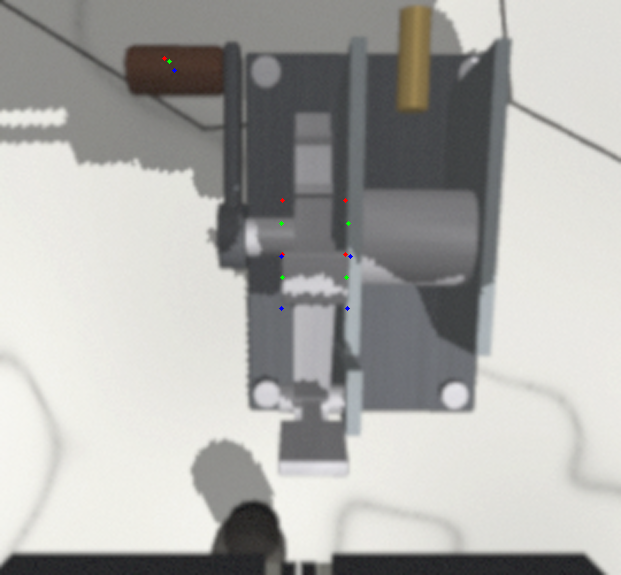

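The handle centre is now at (175,70), on the 0.4 rad mark, and the pawl is still up. I'll get the angle from the depth at the handle.

Run:
```python
from h import *
p=np.load("pose.npy")
for n,u,v in (("w2",130,68),("w3",160,70)):
    W=np.load(f"pics/{n}.npz"); U,V=150+u/2.3,v/2.3
    d=W["d"][int(V)-9:int(V)+10,int(U)-6:int(U)+7]; vv,uu=np.mgrid[int(V)-9:int(V)+10,int(U)-6:int(U)+7]
    xy=cv2.undistortPoints(np.stack([uu,vv],-1).reshape(-1,1,2).astype(float),W["mtx"],W["D"]).reshape(-1,2)
    X=(np.c_[xy,np.ones(len(xy))]*d.reshape(-1,1)-W["t"])@W["R"]; X=X[(d.ravel()>0)&(X[:,2]>.04)]
    z=np.percentile(X[:,2],90)-.01; print(n,len(X),z,"wheel",.2618-np.arcsin((z-.08)/.07))
```

```text
w2 247 0.10201285876658515 wheel -0.05809765656042015
w3 246 0.06651735217965445 wheel 0.45562049985510433
```

Wheel is at about 0.46–0.5. Now press the nose pad down.

```bash
python3 -m crank '[[[-0.0091,-0.0176,0],[0,0,0],-1],[[-0.0091,-0.0176,0],[0,0,0],-1],[[-0.0091,-0.0176,0],[0,0,0],-1],[[-0.0091,-0.0176,0],[0,0,0],-1],[[0,0,-0.02],[0,0,0],-1],[[0,0,-0.02],[0,0,0],-1],[[0,0,-0.02],[0,0,0],-1],[[0,0,-0.02],[0,0,0],-1],[[0,0,0],[0,0,0],-1],[[0,0,0],[0,0,0],-1]]'; python3 st.py
python3 -m crank '[[[0,0,-0.004],[0,0,0],-1],[[0,0,-0.004],[0,0,0],-1],[[0,0,-0.004],[0,0,0],-1],[[0,0,-0.004],[0,0,0],-1],[[0,0,-0.004],[0,0,0],-1],[[0,0,-0.004],[0,0,0],-1],[[0,0,-0.004],[0,0,0],-1],[[0,0,-0.004],[0,0,0],-1],[[0,0,-0.003],[0,0,0],-1],[[0,0,-0.003],[0,0,0],-1],[[0,0,0],[0,0,0],-1]]'; python3 st.py
```

```text
clock: 12.0
tool_pos: [0.5236, 0.0241, 0.1982]
orientation: [-180.0, -0.0, -113.3]
force: [0.3, 0.1, 0.4]
opening: 0.0002
gripper_force: 0.0
clock 12.0 feeder [0.001  0.0008] z 0.1982 F feeder [0.22 0.18] 0.45
clock: 13.1
tool_pos: [0.5236, 0.0252, 0.159]
orientation: [180.0, -0.0, -113.2]
force: [0.4, -0.7, -0.6]
opening: 0.0005
gripper_force: 0.0
clock 13.1 feeder [0.0006 0.0019] z 0.159 F feeder [ 0.66 -0.48] -0.64
```

```bash
python3 -m crank '[[[0,0,-0.002],[0,0,0],-1],[[0,0,-0.002],[0,0,0],-1],[[0,0,-0.002],[0,0,0],-1],[[0,0,-0.001],[0,0,0],-1],[[0,0,-0.001],[0,0,0],-1],[[0,0,0],[0,0,0],-1]]'; python3 st.py
python3 -m crank '[[[0,0,-0.001],[0,0,0],-1],[[0,0,-0.001],[0,0,0],-1],[[0,0,0],[0,0,0],-1]]'; python3 st.py
```

```text
clock: 13.7
tool_pos: [0.5237, 0.0251, 0.1514]
orientation: [180.0, 0.0, -113.2]
force: [0.3, 0.2, 0.2]
opening: 0.0004
gripper_force: 0.0
clock 13.7 feeder [0.0007 0.0018] z 0.1514 F feeder [0.17 0.34] 0.18
clock: 14.0
tool_pos: [0.5237, 0.0251, 0.1494]
orientation: [180.0, 0.0, -113.2]
force: [-0.1, -0.2, 0.4]
opening: 0.0002
gripper_force: 0.0
clock 14.0 feeder [0.0007 0.0018] z 0.1494 F feeder [-0.01 -0.26] 0.43
```

```bash
python3 -m crank '[[[0,0,-0.001],[0,0,0],-1],[[0,0,-0.0005],[0,0,0],-1]]'; python3 st.py; python3 -m crank '[[[0,0,-0.001],[0,0,0],-1],[[0,0,0],[0,0,0],-1]]'; python3 st.py
```

```text
clock: 14.2
tool_pos: [0.5239, 0.0249, 0.1489]
orientation: [-180.0, -0.0, -113.2]
force: [-4.0, -0.4, 10.5]
opening: 0.0002
gripper_force: 5.5
clock 14.2 feeder [0.001  0.0017] z 0.1489 F feeder [-3.56 -1.94] 10.46
clock: 14.4
tool_pos: [0.5239, 0.0249, 0.1487]
orientation: [-179.9, -0.0, -113.2]
force: [-5.0, -0.5, 14.2]
opening: 0.0005
gripper_force: 7.3
clock 14.4 feeder [0.001  0.0017] z 0.1487 F feeder [-4.39 -2.47] 14.21
```

A firm stop at z = 0.149 means the pawl is fully down. I'll lift off, move away and check.

```bash
python3 -m crank '[[[0,0,0.01],[0,0,0],-1],[[0,0,0.03],[0,0,0],-1],[[0,0,0.03],[0,0,0],-1],[[0,0,0.03],[0,0,0],-1],[[0,0,0.03],[0,0,0],-1],[[0.0091,0.02,0],[0,0,0],-1],[[0.0091,0.02,0],[0,0,0],-1],[[0.0091,0.02,0],[0,0,0],-1],[[0.0091,0.02,0],[0,0,0],-1],[[0,0,0],[0,0,0],-1],[[0,0,0],[0,0,0],-1]]'; python3 look.py wrist:w4 150 0 420 250 2.3 1.1
```

```text
clock: 15.5
tool_pos: [0.5601, 0.1062, 0.2757]
orientation: [179.9, -0.1, -113.1]
force: [-0.2, -0.1, 0.1]
opening: 0.0007
gripper_force: 0.0
```

View pics/w4.png

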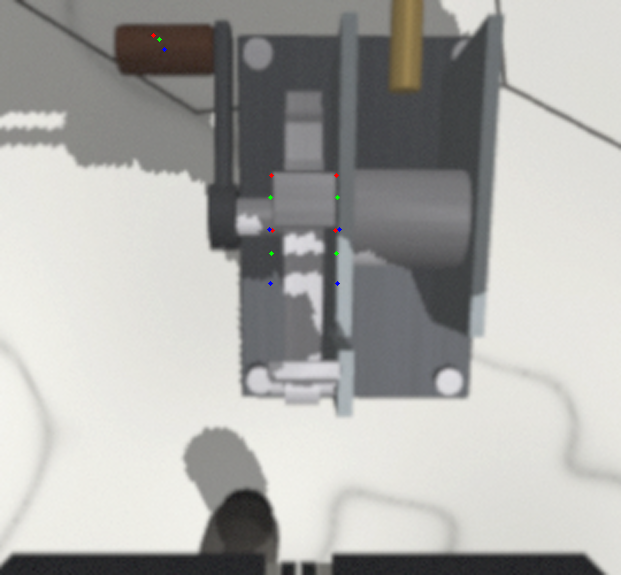

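The pad (rows 172–226) lies on the red fully-down marks, the handle is at (165,49) on the one-notch mark, and the tube is undisturbed. I'll take the hand away and hand in.

```bash
python3 -m crank '[[[-0.01,0.03,0.015],[0,0,0],-1],[[-0.01,0.03,0.015],[0,0,0],-1],[[-0.01,0.03,0.01],[0,0,0],-1],[[-0.01,0.03,0],[0,0,0],-1],[[-0.01,0.03,0],[0,0,0],-1],[[0,0,0],[0,0,0],-1],[[0,0,0],[0,0,0],-1],[[0,0,0],[0,0,0],-1]]' && python3 -c "
from plant import close_job
print(close_job())"
```

```text
clock: 16.35
tool_pos: [0.5102, 0.2544, 0.3171]
orientation: [-180.0, -0.0, -113.3]
force: [-0.4, 0.6, 0.0]
opening: 0.0005
gripper_force: 0.0
the job is handed in; nothing more can be done
None
```

The job is handed in at about 16.4 s: I lifted the pawl, turned the wheel back one notch (about 0.46–0.5 rad), pressed the pawl down to its end stop and took the hand clear.

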